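# Spread the oiled feet to dry and hang the marker plate

### The job

Spread the heap of six oiled furniture feet into one even layer over the drying tray: all of them down on the tray floor, at least 20 mm clear between any two, and at least one in each quarter of the tray. Then mark the tray as drying: press the large end of the red plate's keyhole over the stud on the sloping board and slide the plate down the slope until the stud is fully home in the narrow end of the slot. Leave the other things on the bench where they are.

Things in the scene. Friction and masses are not known exactly. Their poses are not given: they have to be found in the camera images.
- tray: plywood drying tray screwed to the bench, outside 216 mm along its x, 316 mm along y, 30 mm high, walls 8 mm thick; origin at the centre of its underside. At the start all six feet stand in one heap in it: four close together on the floor (gaps of 1 to 8 mm), two on top of them
- tray_floor (a point): middle of the tray's inner floor, on its surface, 8 mm above the bench. Inside: 200 mm along x, 300 mm along y, walls rising 22 mm. Black lines, x = 0 and y = 0, mark the quarters. The grey melamine liner is slick (friction about 0.28; feet on other things about 0.6): a foot pressed from above by a fingertip with 10 to 20 N goes along with it when drawn sideways
- foot1_center (a point): loose octagonal hardwood furniture foot (dark or mid brown, brass-ringed screw hole on top), 38 mm across flats, 41 mm across corners, 26 mm tall, about 35 g. This point is its middle, 13 mm above its underside (so it reads 13 mm above the tray floor when standing, about 39 mm when on top of another foot); z is its vertical axis and x and y pass squarely through flats (there is a flat every 45 degrees)
- foot2_center (a point): loose octagonal hardwood furniture foot (dark or mid brown, brass-ringed screw hole on top), 38 mm across flats, 41 mm across corners, 26 mm tall, about 35 g. This point is its middle, 13 mm above its underside (so it reads 13 mm above the tray floor when standing, about 39 mm when on top of another foot); z is its vertical axis and x and y pass squarely through flats (there is a flat every 45 degrees)
- foot3_center (a point): loose octagonal hardwood furniture foot (dark or mid brown, brass-ringed screw hole on top), 38 mm across flats, 41 mm across corners, 26 mm tall, about 35 g. This point is its middle, 13 mm above its underside (so it reads 13 mm above the tray floor when standing, about 39 mm when on top of another foot); z is its vertical axis and x and y pass squarely through flats (there is a flat every 45 degrees)
- foot4_center (a point): loose octagonal hardwood furniture foot (dark or mid brown, brass-ringed screw hole on top), 38 mm across flats, 41 mm across corners, 26 mm tall, about 35 g. This point is its middle, 13 mm above its underside (so it reads 13 mm above the tray floor when standing, about 39 mm when on top of another foot); z is its vertical axis and x and y pass squarely through flats (there is a flat every 45 degrees)
- foot5_center (a point): loose octagonal hardwood furniture foot (dark or mid brown, brass-ringed screw hole on top), 38 mm across flats, 41 mm across corners, 26 mm tall, about 35 g. This point is its middle, 13 mm above its underside (so it reads 13 mm above the tray floor when standing, about 39 mm when on top of another foot); z is its vertical axis and x and y pass squarely through flats (there is a flat every 45 degrees)
- foot6_center (a point): loose octagonal hardwood furniture foot (dark or mid brown, brass-ringed screw hole on top), 38 mm across flats, 41 mm across corners, 26 mm tall, about 35 g. This point is its middle, 13 mm above its underside (so it reads 13 mm above the tray floor when standing, about 39 mm when on top of another foot); z is its vertical axis and x and y pass squarely through flats (there is a flat every 45 degrees)
- plate: loose red marker plate, 100 mm along its x (its top end is +x), 70 mm along y, 5 mm thick, 90 g, lying flat on the bench at the start; origin at the middle of its back (underside). A keyhole goes through it on its centre line: large end 20 mm wide centred at x = +14 mm, narrow slot 9 mm wide running on from there towards +x. On its front stands a black grip rib 36 mm long along x (from x = -40 to -4 mm), 14 mm thick along y, from z = 5 to 38 mm
- plate_large (a point): centre of the large end of the plate's keyhole, on the plate's back
- plate_seat (a point): where the stud's axis sits when the plate is fully home in the narrow end of the slot, on the plate's back, 19 mm further towards the plate's top (+x) than the large end
- plate_grip (a point): point in the black grip rib, 20 mm above the plate's back, at plate x = -22 mm
- board: plywood board 150 x 150 mm of the blue marker stand, fixed, facing the robot and sloping 35 degrees from the level, lower edge towards the robot. Origin in the middle of its face, about 65 mm above the bench; x runs up the slope, z is square out of the face
- stud (a point): foot of the steel stud on the board's face, on the stud's axis, 30 mm up the slope from the board's middle. The stud stands square to the face: neck 6 mm in diameter and 9 mm long, then a head 13 mm in diameter and 4 mm thick. Axes as the board's
- oil_can: steel can with green band, 64 mm across, 110 mm tall; bystander; origin under its centre
- glue: yellow bottle with orange cap, 52 mm across, 150 mm tall; bystander; origin under its centre
- brush: brush lying on the bench; bystander
- driver: screwdriver lying on the bench; bystander
- tape: roll of blue tape lying flat, 70 mm across, 24 mm high; bystander; origin under its centre
- offcut: pale offcut of wood 50 x 110 x 25 mm; bystander; origin under its centre
Mind the look-alikes: they are no part of the job. Leave any blue or orange look-alike of the part that bears foot5_center alone.

How it is judged:
By the outcome, as a careful person would: the job done as asked, in the order asked, and still so for the second after the job is handed in, with the robot touching nothing.
It also fails if it takes over 66 s, if anything falls off the work surface, if the arm or the gripper's body presses on something with over 40 N, if the wrist force passes 120 N, or if a joint passes its speed limit or range.

### The arm

A 7-joint arm with a two-finger parallel gripper is mounted at the origin on the work surface. World frame = base frame: x ahead of the robot, y to its left, z up, the work surface at z = 0. Lengths are in mm, angles in rad, forces in N, time in s.
With the tool pointing down it reaches from about 400 to 875 mm from the base axis. Payload 19.3 kg.
Tool frame: the origin (TCP) lies where the fingers leave the gripper's body, on its centre line; the fingertips stand 73 mm ahead of it and the grasp point (between the pads) lies 54 mm ahead of it (r.grasp_offset is the distance from the TCP to the grasp point, in mm); x points along the fingers, y is the direction in which the jaws open and shut, and the axes are right-handed (so a half turn about x gives the same grasp; the last joint's range is limited). The gripper opens to 85 mm and grips with 20 to 120 N. Pads are 22 mm wide; open, the fingers measure 114 mm over their backs; the gripper's body (76 mm by 85 mm) begins 54 mm behind the grasp point. The pads swing forward as they close: fully open they stand 13 mm farther back than shut.
Start: joints at [-1.31, 0.521, -0.036, 1.599, 0.021, 1.021, -0.113], TCP at [203.019, 591.101, 303.891] pointing down, gripper open.
Joint ranges: [-2.91, 2.91], [-0.3, 2.13], [-1.5, 1.42], [0.17, 2.43], [-1.26, 4.41], [0.16, 1.93], [-2.52, 2.52]. Speed limits (rad/s): [1.89, 1.89, 2.39, 2.39, 3.01, 3.01, 3.01].

### API

Orientations are given as [roll, pitch, yaw] about the fixed x, y, z axes, in that order (R = Rz(yaw) Ry(pitch) Rx(roll)).
In Python, from cell import r gives the robot as it stands. The module is installed in compiled form; this text tells all that it offers. Calls block until the motion is done:
- r.reach(position, orientation): joint-space move of the TCP to a pose.
- r.move_l(position, orientation=None, rate=150, contact_N=None): straight line of the TCP; orientation=None keeps the orientation; rate is the mean speed in mm/s. With contact_N (N) it stops when the force on the tool has changed by that much, and returns True; else False.
- r.set_joints(angles): joint-space move.
- r.gripper_to(opening): finger opening in mm; the grip force is fixed at half the most; returns when the fingers have stopped.
- r.sleep(seconds).
- r.solve_ik(position, orientation): joint angles nearest the present ones, or None.
- r.get_state(): the state.
- r.grab_frame(name): name is "scene" or "top"; returns a dict with "pixels" (384x512x3 uint8, red, green, blue), "z_map" (384x512 float32, mm along the optical axis (not along the pixel's ray), 0 where there is no reading), "camera_matrix" (3x3 intrinsics, pixels), "k1" (the pictures are not rectified: a ray, as slopes to the right and down, at radius r is drawn at 1 + k1 r^2 times it, then the intrinsics apply), "world_from_camera" (4x4, takes a point from camera to world coordinates). Camera axes: x right, y down, z forward; pixel columns grow to the right and rows downward; lengths in mm; the calibration is good to about 2 mm. A picture is of the moment at which its call begins.
A pose or a line that the arm cannot do raises r.IKError and nothing moves.
- r.close_job(): hands the job in, once; it reports no verdict.
The state is a dict: "clock": time; "joint_positions": joint angles; "joint_velocities": joint speeds; "tau": joint torques, N m; "eef_pos": TCP position; "eef_rot": TCP orientation; "wrist_force": force on the tool from outside, world axes, zero at the start; "ft_torque": the same for the moment, N m; "gripper_width": finger opening in mm.
Only numpy, scipy, OpenCV 4.12 (cv2) and the standard library are available. Lean on these libraries where they do the work, as an engineer would, in place of code of your own. Each camera call takes 0.05 s, during which the arm holds its last target.

## Working session

There is one attempt and no reset: what is moved stays moved. The work goes in short steps, each a Python script; the robot and the scene stay as the last script left them, time stands still between calls to the robot, and variables do not carry over. Pictures are saved under pics/ and viewed, and the job is handed in when it is done.

```bash
mkdir -p pics; ls
python3 - <<'E'
from cell import r
import cv2,numpy as np
s=r.get_state();print({k:np.round(v,3) for k,v in s.items()})
for n in("scene","top"):
    f=r.grab_frame(n);np.savez(f"{n}0.npz",**f)
    cv2.imwrite(f"pics/{n}0.png",cv2.resize(f["pixels"][:,:,::-1],None,fx=1.5,fy=1.5))
    print(n,f["camera_matrix"],f["k1"],np.round(f["world_from_camera"],3),(f["z_map"]>0).mean())
E
```

```text
pics
{'clock': np.float64(0.0), 'joint_positions': array([-1.31 ,  0.522, -0.036,  1.6  ,  0.021,  1.021, -0.113]), 'joint_velocities': array([ 0.001, -0.002,  0.001, -0.001,  0.001,  0.   , -0.   ]), 'tau': array([-1.0000e-03, -9.2710e+01,  1.9800e+00, -3.6993e+01,  1.8000e-02,
        8.0000e-03, -0.0000e+00]), 'eef_pos': array([202.961, 590.877, 303.331]), 'eef_rot': array([-1.503,  1.57 , -1.833]), 'wrist_force': array([0.027, 0.425, 0.196]), 'ft_torque': array([ 0.049,  0.031, -0.026]), 'gripper_width': np.float64(85.058)}
scene [[351.35847762   0.         250.22328906]
 [  0.         351.35847762 190.65793439]
 [  0.           0.           1.        ]] -0.008981584439907543 [[-3.890000e-01  5.580000e-01 -7.330000e-01  1.322935e+03]
 [ 9.210000e-01  2.210000e-01 -3.200000e-01  2.997350e+02]
 [-1.700000e-02 -8.000000e-01 -6.000000e-01  6.739590e+02]
 [ 0.000000e+00  0.000000e+00  0.000000e+00  1.000000e+00]] 0.9957987467447916
top [[370.98972037   0.         250.23882716]
 [  0.         370.98972037 193.30329364]
 [  0.           0.           1.        ]] -0.004900723936430354 [[ 2.000000e-03 -9.920000e-01  1.240000e-01  4.402480e+02]
 [-1.000000e+00 -0.000000e+00  1.000000e-02 -2.488700e+01]
 [-1.000000e-02 -1.240000e-01 -9.920000e-01  1.042178e+03]
 [ 0.000000e+00  0.000000e+00  0.000000e+00  1.000000e+00]] 0.9958546956380209
```

View pics/scene0.png

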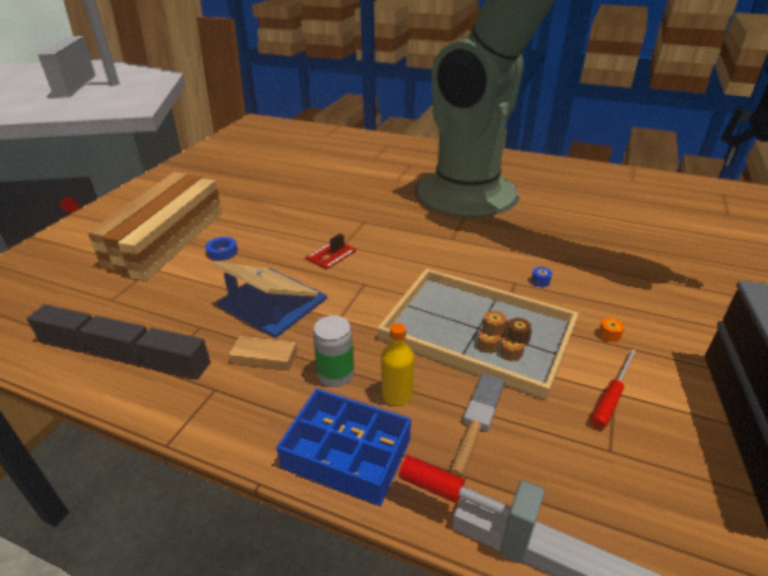

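View pics/top0.png

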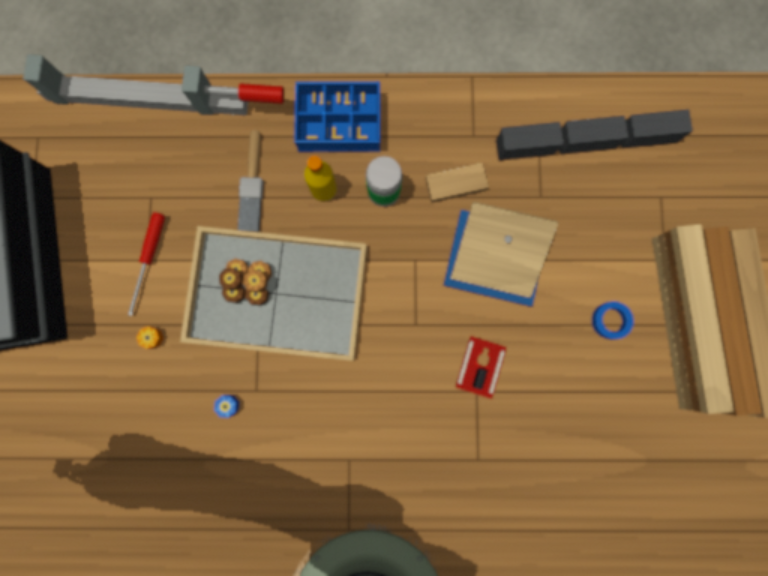

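The top view (shown at ×1.5) has the tray at (275,293), the brown heap at (246,282), the red plate at (481,367) and the stud at (508,239). The blue (227,406) and orange (148,337) feet outside the tray are look-alikes, so I'll leave them alone. Next I'll enlarge the areas that matter.

```bash
cat > h.py <<'E'
import numpy as np,cv2
def load(n):
    d=np.load(n+".npz");return {k:d[k] for k in d.files}
def rays(f,uv):
    uv=np.asarray(uv,float).reshape(-1,1,2);k=np.array([float(f["k1"]),0,0,0])
    n=cv2.undistortPoints(uv,f["camera_matrix"],k).reshape(-1,2)
    d=np.c_[n,np.ones(len(n))];T=f["world_from_camera"]
    return T[:3,3],d@T[:3,:3].T
def onz(f,uv,z):
    o,d=rays(f,uv);t=(z-o[2])/d[:,2];return o+d*t[:,None]
def proj(f,P):
    P=np.asarray(P,float).reshape(-1,3);T=np.linalg.inv(f["world_from_camera"])
    c=P@T[:3,:3].T+T[:3,3]
    k=np.array([float(f["k1"]),0,0,0])
    return cv2.projectPoints(c,np.zeros(3),np.zeros(3),f["camera_matrix"],k)[0].reshape(-1,2)
def tri(f1,u1,f2,u2):
    o1,d1=rays(f1,u1);o2,d2=rays(f2,u2);out=[];gap=[]
    for a,b in zip(d1,d2):
        t=np.linalg.lstsq(np.c_[a,-b],o2-o1,rcond=None)[0]
        p,q=o1+a*t[0],o2+b*t[1];out.append((p+q)/2);gap.append(np.linalg.norm(p-q))
    return np.array(out),np.array(gap)
def cloud(f):
    h,w=f["z_map"].shape;u,v=np.meshgrid(np.arange(w),np.arange(h))
    o,d=rays(f,np.c_[u.ravel(),v.ravel()]);P=o+d*f["z_map"].reshape(-1,1)
    return P.reshape(h,w,3)
def crop(f,x0,y0,x1,y1,s,name):
    c=f["pixels"][y0:y1,x0:x1,::-1]
    c=cv2.resize(c,None,fx=s,fy=s,interpolation=cv2.INTER_CUBIC)
    for x in range((x0+9)//10*10,x1,10):
        cv2.line(c,((x-x0)*s,0),((x-x0)*s,6),(255,255,255),1);cv2.putText(c,str(x),((x-x0)*s,18),0,.35,(255,255,255),1)
    for y in range((y0+9)//10*10,y1,10):
        cv2.line(c,(0,(y-y0)*s),(6,(y-y0)*s),(255,255,255),1);cv2.putText(c,str(y),(8,(y-y0)*s+4),0,.35,(255,255,255),1)
    cv2.imwrite("pics/"+name+".png",c)
E
python3 - <<'E'
from h import *
t=load("top0");s=load("scene0")
crop(t,115,145,255,245,5,"t_tray");crop(s,250,175,390,265,5,"s_tray")
crop(t,285,130,385,275,4,"t_pl");crop(s,135,145,245,225,6,"s_pl")
E
```

```text
(no output)
```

View pics/t_tray.png

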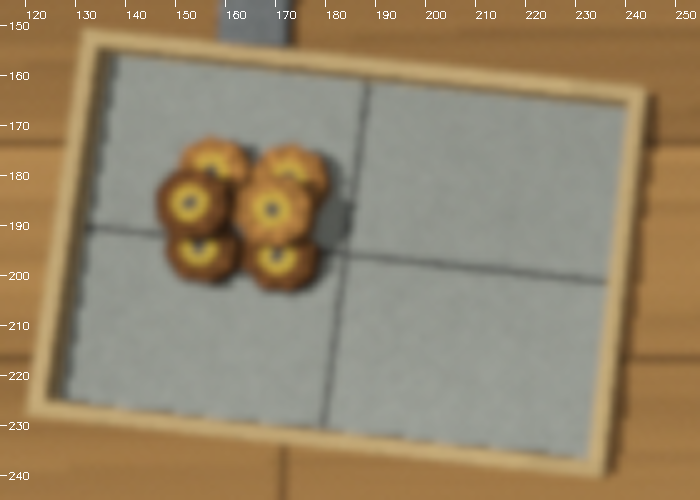

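View pics/s_tray.png

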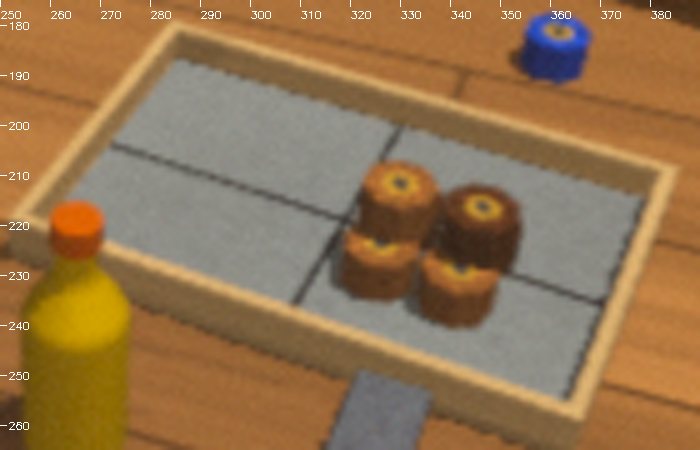

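View pics/t_pl.png

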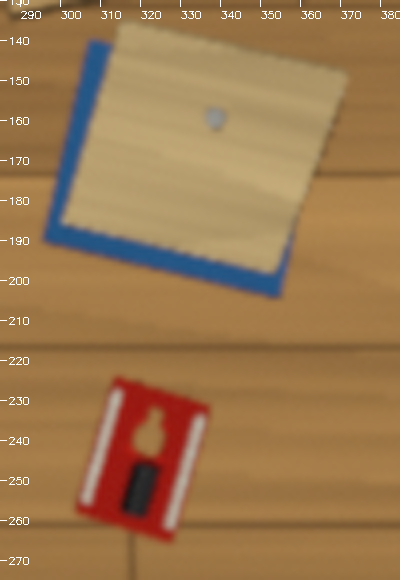

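View pics/s_pl.png

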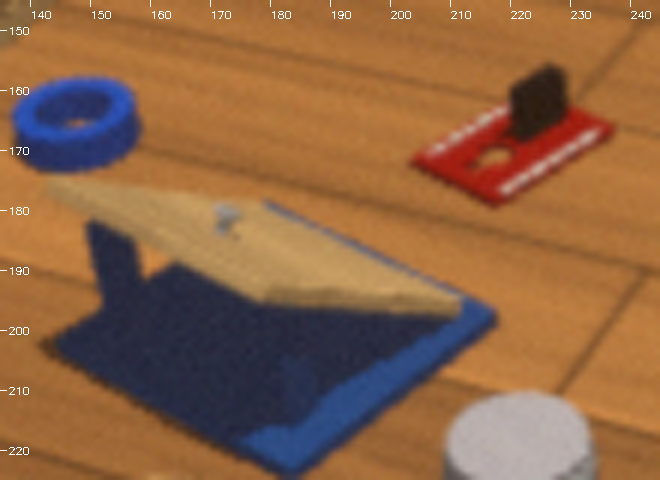

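The top crop shows two upper feet, dark at (153,185.5) and mid-brown at (169,187). The four floor feet are at about (157,178), (172,179), (155,195) and (170,196). The scene crop agrees. The plate lies with its keyhole end at px (320,235) and its rib below that. Now I'll take measurements.

```bash
cat > m1.py <<'E'
from h import *
np.set_printoptions(precision=1,suppress=True)
t=load("top0");s=load("scene0")
def ring(f,box,n=9):
    x0,y0,x1,y1=box
    hsv=cv2.cvtColor(f["pixels"],cv2.COLOR_RGB2HSV)
    m=((hsv[:,:,0]>18)&(hsv[:,:,0]<34)&(hsv[:,:,1]>100)&(hsv[:,:,2]>110)).astype(np.uint8)
    k=np.zeros_like(m);k[y0:y1,x0:x1]=1;m*=k
    nn,l,st,c=cv2.connectedComponentsWithStats(m)
    return [(np.round(c[i],2),st[i,4]) for i in range(1,nn) if st[i,4]>=3]
def redquad(f,lo,hi,box):
    pass
print("top",ring(t,(145,170,182,205)));print("scene",ring(s,(315,205,360,240)))
Ct,Cs=cloud(t),cloud(s)
hsv=cv2.cvtColor(t["pixels"],cv2.COLOR_RGB2HSV)
# grey liner
for nm,f,C in(("t",t,Ct),("s",s,Cs)):
    hsv=cv2.cvtColor(f["pixels"],cv2.COLOR_RGB2HSV)
    red=(((hsv[:,:,0]<6)|(hsv[:,:,0]>174))&(hsv[:,:,1]>150)&(hsv[:,:,2]>70)).astype(np.uint8)
    box=(300,215,345,275) if nm=="t" else (195,150,245,185)
    k=np.zeros_like(red);k[box[1]:box[3],box[0]:box[2]]=1;red*=k
    red=cv2.morphologyEx(red,cv2.MORPH_CLOSE,np.ones((7,7)))if 0 else red
    pts=np.argwhere(red)[:,::-1]
    hull=cv2.convexHull(pts.astype(np.int32)).astype(float).reshape(-1,2)
    W=onz(f,hull,5)[:,:2].astype(np.float32)
    R=cv2.minAreaRect(W);print(nm,"plate",R,len(pts))
    tr=C[redmask] if 0 else C[red>0];print("depth z med",np.median(tr[:,2]))
    blk=((f["pixels"].max(2)<70)).astype(np.uint8)*k
    b=C[blk>0];print("blk",b.min(0),b.max(0),b.mean(0),len(b))
# tray rim from depth: 22..34
m=(np.abs(Ct[:,:,2]-30)<5);k=np.zeros_like(m);k[140:250,110:260]=1;m&=k
P=Ct[m][:,:2].astype(np.float32);R=cv2.minAreaRect(P);print("tray depth",R)
pix=t["pixels"].astype(int)
E
python3 m1.py
```

```text
top [(array([157.5, 177.5]), np.int32(27)), (array([173. , 178.6]), np.int32(21)), (array([152.4, 185.2]), np.int32(44)), (array([168.7, 186.3]), np.int32(50)), (array([154.3, 195.1]), np.int32(31)), (array([169.9, 196.5]), np.int32(36))]
scene [(array([329.2, 211. ]), np.int32(13)), (array([346.3, 216.6]), np.int32(14)), (array([325.7, 224. ]), np.int32(6)), (array([341.2, 229.1]), np.int32(10))]
t plate ((427.5382995605469, -209.16522216796875), (64.38666534423828, 96.36798858642578), 72.36526489257812) 495
depth z med 5.030470428180479
blk [ 391.9 -210.4   16.2] [ 423.6 -191.7   40.3] [ 408.  -200.7   34.5] 70
s plate ((428.26153564453125, -203.1922149658203), (67.3016128540039, 98.31710815429688), 72.16032409667969) 177
depth z med 5.145260898244942
blk [ 389.5 -208.9    6.8] [1322.9  299.7  674. ] [ 423.3 -188.2   34.3] 74
tray depth ((563.2284545898438, 172.44683837890625), (317.4652404785156, 216.6615447998047), 83.92849731445312)
```

```bash
cat > m2.py <<'E'
from h import *
np.set_printoptions(precision=2,suppress=True)
t=load("top0");s=load("scene0");Ct,Cs=cloud(t),cloud(s)
# tray from depth of rim
def tray(C,box):
    m=(np.abs(C[:,:,2]-30)<3);k=np.zeros_like(m);k[box[1]:box[3],box[0]:box[2]]=1;m&=k
    n,l,st,c=cv2.connectedComponentsWithStats(m.astype(np.uint8));i=1+np.argmax(st[1:,4]);P=C[l==i]
    return cv2.minAreaRect(P[:,:2].astype(np.float32)),P[:,2].mean(),len(P)
print("tray top",tray(Ct,(110,140,260,250)));print("tray scene",tray(Cs,(250,175,390,270)))
# lines on floor (dark thin) via top: crossing pixel ~
A=onz(t,[(157.5,177.5),(173,178.6),(154.3,195.1),(169.9,196.5)],34);print("floor ring top@34\n",A)
print("top ring @60\n",onz(t,[(152.4,185.2),(168.7,186.3)],60))
print("scene @60\n",onz(s,[(346.3,216.6),(329.2,211)],60),"\n@34\n",onz(s,[(341.2,229.1),(325.7,224)],34))
print("tri top feet",tri(t,[(152.4,185.2),(168.7,186.3)],s,[(346.3,216.6),(329.2,211)]))
print("line cross top",onz(t,[(183.9,195.9)],8),"scene",onz(s,[(318.8,218.6)],8))
print("depth z at feet",[Ct[int(v+.5),int(u+.5),2] for u,v in [(152.4,185.2),(168.7,186.3),(157.5,177.5),(173,178.6),(154.3,195.1),(169.9,196.5)]])
# rib
for nm,f,C,box in(("t",t,Ct,(305,240,335,268)),("s",s,Cs,(210,152,235,172))):
    k=np.zeros(C.shape[:2],bool);k[box[1]:box[3],box[0]:box[2]]=1
    b=C[k&(C[:,:,2]>33)&(C[:,:,2]<60)]
    print(nm,"rib",len(b),b.mean(0),b[:,2].max(),cv2.minAreaRect(b[:,:2].astype(np.float32)))
    p=C[k&(C[:,:,2]>3)&(C[:,:,2]<7)]
# plate by depth/red, rect
# keyhole: wood pixels inside plate
for nm,f,box in(("t",t,(316,228,330,245)),("s",s,(208,166,226,176))):
    hsv=cv2.cvtColor(f["pixels"],cv2.COLOR_RGB2HSV)
    m=((hsv[:,:,0]>8)&(hsv[:,:,0]<30)&(hsv[:,:,2]>60)).astype(np.uint8);k=np.zeros_like(m);k[box[1]:box[3],box[0]:box[2]]=1;m*=k
    n,l,st,c=cv2.connectedComponentsWithStats(m);i=1+np.argmax(st[1:,4]);print(nm,"keyhole",c[i],st[i],onz(f,[c[i]],2.5))
# board plane
for nm,C,box in(("t",Ct,(320,145,365,190)),("s",Cs,(165,183,200,193))):
    P=C[box[1]:box[3],box[0]:box[2]].reshape(-1,3)
    c=np.median(P,0);
    for _ in range(6):
        u,sv,vt=np.linalg.svd(P-c,full_matrices=False);n=vt[2]*np.sign(vt[2][2]);d=(P-c)@n
        P=P[np.abs(d)<3];c=P.mean(0)
    print(nm,"board n",n,"c",c,"tilt",np.degrees(np.arccos(n[2])),len(P),"rms",d.std(),"az",np.degrees(np.arctan2(-n[1],-n[0])), "offset",n@c)
E
python3 m2.py
```

```text
tray top (((568.8682250976562, 225.49673461914062), (208.503173828125, 216.61402893066406), 83.88880157470703), np.float64(30.03972542497624), 570)
tray scene (((561.2437744140625, 176.85226440429688), (317.2603759765625, 222.1645965576172), 83.66348266601562), np.float64(29.66344130450468), 879)
floor ring top@34
 [[610.   241.15  34.  ]
 [606.92 198.16  34.  ]
 [561.05 248.36  34.  ]
 [557.2  205.31  34.  ]]
top ring @60
 [[584.69 247.33  60.  ]
 [581.71 203.39  60.  ]]
scene @60
 [[584.74 251.84  60.  ]
 [578.81 205.1   60.  ]] 
@34
 [[608.47 246.75  34.  ]
 [604.   204.43  34.  ]]
tri top feet (array([[584.41, 249.79,  58.81],
       [581.21, 204.22,  61.49]]), array([4.23, 2.4 ]))
line cross top [[561.94 171.82   8.  ]] scene [[559.68 177.19   8.  ]]
depth z at feet [np.float64(59.85064868698885), np.float64(59.37540686383613), np.float64(31.47132417300736), np.float64(34.20202649820624), np.float64(31.587755005865006), np.float64(34.342628845754916)]
t rib 69 [ 406.65 -202.72   37.63] 42.74754128847462 ((406.1539001464844, -202.6237335205078), (13.640095710754395, 34.648494720458984), 72.32377624511719)
s rib 30 [ 406.67 -196.31   37.22] 40.30594570664482 ((404.3824768066406, -196.22987365722656), (11.763688087463379, 35.667335510253906), 73.92395782470703)
t keyhole [322.03 238.15] [318 232   8  12  66] [[ 444.61 -214.33    2.5 ]]
s keyhole [210.1 166.4] [208 166   6   2  10] [[ 423.85 -245.15    2.5 ]]
t board n [ 0.34 -0.9   0.28] c [ 608.23 -230.72  187.39] tilt 73.57347521384843 124 rms 1.5775858184263885 az 110.76232300362878 offset 466.7335956484707
s board n [-0.56  0.03  0.83] c [ 639.73 -217.8    68.84] tilt 34.047989188575784 73 rms 1.0314676203110857 az -2.677508822167331 offset -306.44299142951013
```

```bash
cat > m3.py <<'E'
from h import *
np.set_printoptions(precision=2,suppress=True)
t=load("top0");s=load("scene0");Ct,Cs=cloud(t),cloud(s)
from scipy.optimize import least_squares
for nm,C,f in(("t",Ct,t),("s",Cs,s)):
    m=(f["z_map"]>0)&(np.hypot(C[:,:,0],C[:,:,1])<160)&(C[:,:,2]>3)
    P=C[m];print(nm,len(P),np.histogram(P[:,2],bins=range(0,160,10)))
    for lo,hi in((4,14),(14,24),(30,60),(60,90),(90,120)):
        Q=P[(P[:,2]>lo)&(P[:,2]<hi)]
        if len(Q)>15:
            rr=least_squares(lambda p:np.hypot(Q[:,0]-p[0],Q[:,1]-p[1])-p[2],[0,0,80],loss="soft_l1");print(lo,hi,len(Q),rr.x,np.abs(rr.fun).mean())
for nm,f,C,box in(("t",t,Ct,(318,150,362,188)),("s",s,Cs,(165,183,200,193))):
    k=np.zeros(C.shape[:2],bool);k[box[1]:box[3],box[0]:box[2]]=1
    P=C[k&(f["z_map"]>0)];c=np.median(P,0);P=P[np.abs(P[:,2]-c[2])<60];
    n=np.array([-.57,0,.82])
    for i in range(8):
        d=(P-P.mean(0))@n;P2=P[np.abs(d-np.median(d))<(15 if i<3 else 4)]
        u,sv,vt=np.linalg.svd(P2-P2.mean(0),full_matrices=False);n=vt[2]*np.sign(vt[2][2]);
    c=P2.mean(0)
    print(nm,"board n",n,"c",c,"tilt",np.degrees(np.arccos(n[2])),len(P2),"az",np.degrees(np.arctan2(-n[1],-n[0])))
    print("z at x,y=620,-235:",c[2]-((620-c[0])*n[0]+(-235-c[1])*n[1])/n[2])
E
python3 m3.py
python3 - <<'E'
import sys;sys.path.insert(0,'.')
from h import *
import os;os.chdir('.')
t=load("top0");s=load("scene0")
crop(t,325,145,353,173,20,"t_st");crop(s,160,172,190,190,20,"s_st")
E
```

```text
t 1985 (array([ 620, 1017,  151,   83,   50,   21,   33,   10,    0,    0,    0,
          0,    0,    0,    0]), array([  0,  10,  20,  30,  40,  50,  60,  70,  80,  90, 100, 110, 120,
       130, 140, 150]))
4 14 1309 [-11.12  -3.25 131.72] 9.32244820779857
14 24 382 [-16.4   -3.4  112.21] 5.941695293085206
30 60 154 [-1.04 -2.93 87.56] 0.8315880637441088
60 90 43 [-5.15 -2.75 93.01] 0.5924272760047178
s 7093 (array([198, 617, 138, 115,  95,  98,  92, 124,  96, 103,  98,  98, 110,
       102, 117]), array([  0,  10,  20,  30,  40,  50,  60,  70,  80,  90, 100, 110, 120,
       130, 140, 150]))
4 14 529 [  1.55   4.35 124.23] 8.504375511359834
14 24 313 [ -6.72   2.38 102.36] 7.0852990765149535
30 60 308 [-1.69  3.54 85.65] 1.7920736499807837
60 90 312 [-1.78  2.93 85.14] 2.0010951681743916
90 120 299 [-1.49  3.31 84.07] 1.5744257460871134
t board n [-0.56  0.14  0.82] c [ 628.69 -252.54   65.56] tilt 35.25002326524463 1591 az -13.55428710178142
z at x,y=620,-235: 56.688499326988406
s board n [-0.55  0.13  0.82] c [ 643.59 -210.74   70.7 ] tilt 34.65979629022343 278 az -13.41243530654044
z at x,y=620,-235: 58.72549527182769
```

View pics/t_st.png

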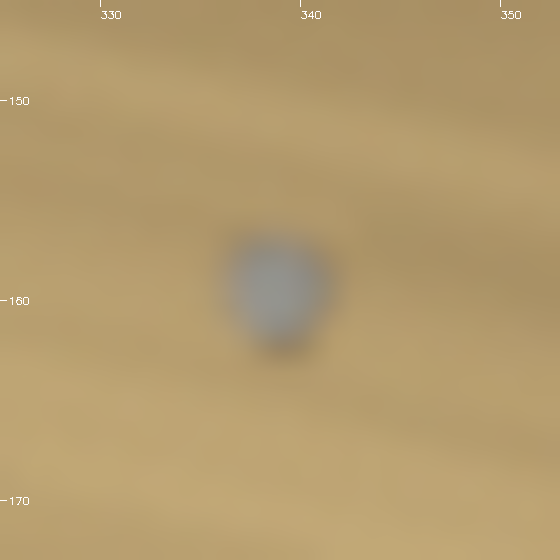

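View pics/s_st.png

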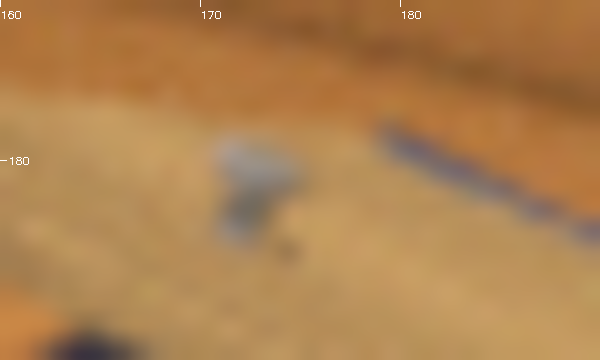

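```bash
cat > m4.py <<'E'
from h import *
np.set_printoptions(precision=2,suppress=True)
def corr(f,dx,dy,dz=0):
    f=dict(f);T=f["world_from_camera"].copy();T[:3,3]+=[dx,dy,dz];f["world_from_camera"]=T;return f
t=corr(load("top0"),1,2.9);s=corr(load("scene0"),1.6,-3.2);Ct,Cs=cloud(t),cloud(s)
if __name__=="__main__":
    a=np.radians(-13.3);b=np.radians(35)
    n=np.array([-np.sin(b)*np.cos(a),-np.sin(b)*np.sin(a),np.cos(b)]);ux=np.array([np.cos(b)*np.cos(a),np.cos(b)*np.sin(a),np.sin(b)])
    ct=np.array([629.69,-249.64,65.56]);cs=np.array([645.2,-213.94,70.7])
    print("plane offs",n@ct,n@cs)
    off=(n@ct+n@cs)/2
    print(tri(t,[(338.9,159.3)],s,[(172.6,180.4)]))
    for nm,f,px in(("t",t,(338.9,159.3)),("s",s,(172.6,180.4))):
        o,d=rays(f,[px]);d=d[0];k=(off+12.5-n@o)/(n@d);H=o+d*k;print(nm,"head",H,"foot",H-12.5*n)
    # board face by corners in top (z from plane)
    for c in [(313.5,136),(368.5,148.5),(353,198),(299,185.5)]:
        o,d=rays(t,[c]);d=d[0];k=(off-n@o)/(n@d);print("corner",o+d*k)
    # scene corners: left(145,175) right bottom (209,195?) 
    for nm,f in(("t",t),("s",s)):
        C=cloud(f);P=C[(f["z_map"]>0)];P=P[(np.abs(P@n-off)<4)&(P[:,2]>15)&(np.abs(P[:,0]-630)<130)&(np.abs(P[:,1]+240)<110)]
        uy=np.cross(n,ux);print(nm,len(P),cv2.minAreaRect(np.c_[P@ux,P@uy].astype(np.float32)))
    H=np.array([ux,np.cross(n,ux)]);print(H)
E
python3 m4.py
```

```text
plane offs -330.72488298286015 -330.46135211019384
(array([[ 649.41, -243.55,   90.65]]), array([0.71]))
t head [ 649.04 -243.29   93.14] foot [ 656.02 -244.94   82.9 ]
s head [ 658.07 -236.2    98.15] foot [ 665.04 -237.85   87.91]
corner [ 707.5  -176.22  106.92]
corner [ 674.33 -316.9   106.97]
corner [ 555.62 -295.52   22.64]
corner [ 590.45 -147.21   22.48]
t 2941 ((579.8001708984375, -88.0938949584961), (157.81617736816406, 166.6412811279297), 89.74569702148438)
s 540 ((581.898193359375, -88.05977630615234), (160.10231018066406, 154.4602508544922), 0.40858492255210876)
[[ 0.8  -0.19  0.57]
 [ 0.23  0.97  0.  ]]
```

Compared with the robot base circle, which is at the origin, the top view is off by about −3 mm in y and the scene view by about +3 mm. After correcting both, they agree to about 1–2 mm. I'll start with the dark upper foot.

```bash
cat > mv.py <<'E'
import numpy as np,warnings,cv2
warnings.filterwarnings("ignore")
from scipy.spatial.transform import Rotation as Ro
from cell import r
from h import *
np.set_printoptions(precision=1,suppress=True)
TC=np.array([563.2,174.6]);TY=np.radians(-6.2)
def t2w(x,y):
    c,s=np.cos(TY),np.sin(TY);return TC+[c*x-s*y,s*x+c*y]
def w2t(p):
    d=np.asarray(p)[...,:2]-TC;c,s=np.cos(TY),np.sin(TY);return np.stack([c*d[...,0]+s*d[...,1],-s*d[...,0]+c*d[...,1]],-1)
def rpy(x,y):
    x=np.array(x,float);y=np.array(y,float);x/=np.linalg.norm(x);y-=x*(x@y);y/=np.linalg.norm(y)
    return Ro.from_matrix(np.c_[x,y,np.cross(x,y)]).as_euler("xyz")
def down(th): return rpy([0,0,-1],[np.cos(th),np.sin(th),0])
def st(tag=""):
    s=r.get_state();print(tag,"t%.2f"%s["clock"],"pos",s["eef_pos"],"F",s["wrist_force"],"w%.1f"%s["gripper_width"]);return s
def shoot(tag):
    out=[]
    for n,d in(("top",(1,2.9)),("scene",(1.6,-3.2))):
        f=r.grab_frame(n);f["world_from_camera"]=f["world_from_camera"].copy();f["world_from_camera"][:2,3]+=d
        np.savez(n+tag+".npz",**f);out.append(f)
    return out
def best(p,th):
    """jaw angle th or th+pi, whichever is nearer to present joints"""
    q=np.array(r.get_state()["joint_positions"]);c=[]
    for k in(0,np.pi):
        j=r.solve_ik(list(p),list(down(th+k)))
        if j is not None:c.append((np.abs(np.array(j)-q).max(),th+k,j))
    return min(c,key=lambda a:a[0])
E
python3 - <<'E'
from mv import *
A=np.array([586.0,249.4]);B=np.array([581.5,204.5])
print(w2t(A),w2t(B),w2t(np.array([[611,244],[607.5,201.1],[562,251.2],[558.2,208.2]])))
for p in((*A,180),(*B,111),(*t2w(50,-100),85),(*t2w(-50,-100),85),(*t2w(50,100),110)):
    b=best(p,TY);print(b[0],b[1],np.round(b[2],2))
b=best((*A,180),TY);th=b[1]
r.reach([*A,180],list(down(th)));st("above")
r.move_l([*A,111],rate=120);st("down")
r.gripper_to(25);st("grip")
r.move_l([*A,165],rate=150);st("up")
t,s=shoot("1")
crop(t,115,120,255,235,5,"t1");crop(s,250,130,390,250,5,"s1")
E
```

```text
[14.6 76.8] [15.  31.7] [[40.  74.2]
 [41.2 31.1]
 [-9.5 76. ]
 [-8.6 32.9]]
0.625623152823158 -0.10821041362364843 [-0.7  0.7  0.3  1.7 -0.3  0.8 -0.4]
0.7030856111261891 -0.10821041362364843 [-0.6  0.8  0.3  1.8 -0.3  0.6 -0.3]
0.8748699795151673 -0.10821041362364843 [-0.4  0.8  0.3  1.8 -0.4  0.6  0.1]
0.8328430699876869 -0.10821041362364843 [-0.5  0.7  0.3  2.  -0.5  0.4  0. ]
0.6809252794816049 -0.10821041362364843 [-0.6  0.8  0.2  1.6 -0.2  0.7 -0.4]
above t2.01 pos [585.5 250.9 180.2] F [ 0.4  0.4 -0.6] w85.4
down t2.73 pos [586.3 249.5 111.5] F [-0.  -0.2 -0.4] w85.6
grip t3.26 pos [586.3 249.6 111.9] F [-2.1 -1.4 10.1] w37.6
up t3.77 pos [585.9 249.6 165.1] F [-0.3  0.2 -0.5] w38.0
```

View pics/t1.png

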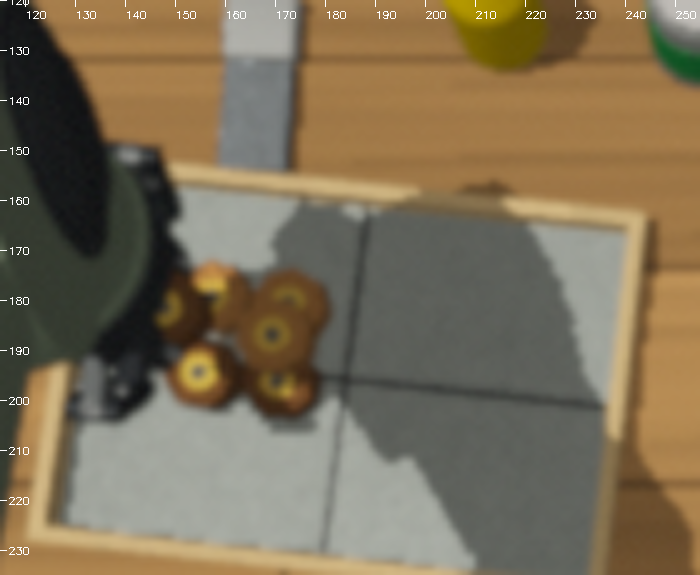

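View pics/s1.png

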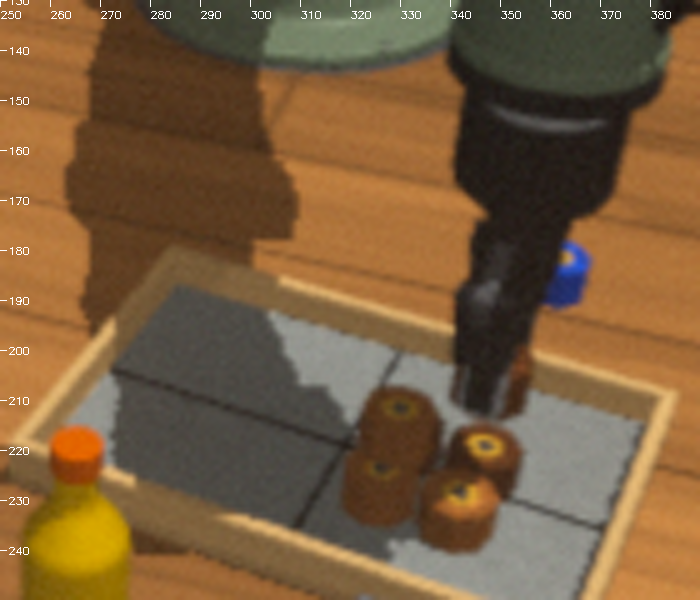

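The dark upper foot is in the gripper, seen at scene crop (346,205). I'll place it in the far quarter, then do the second upper foot.

Run:
```python
from mv import *
th=TY;B=np.array([581.5,204.5])
p=t2w(50,-100)
r.move_l([*p,165],rate=250)
r.move_l([*p,86.5],rate=130);st("place")
r.gripper_to(62);st("open")
r.move_l([*p,150],rate=250)
r.move_l([*B,150],rate=250)
r.move_l([*B,111],rate=100);st("down")
r.gripper_to(25);st("grip")
r.move_l([*B,165],rate=180)
p=t2w(-50,-100)
r.move_l([*p,165],rate=250)
r.move_l([*p,86.5],rate=130);st("place")
r.gripper_to(62)
r.move_l([*p,150],rate=250);st("end")
t,s=shoot("2")
crop(t,115,145,255,245,5,"t2");crop(s,250,175,390,265,5,"s2")
```

```text
place t5.49 pos [602.1  70.3  86.3] F [0.7 0.5 0.3] w37.5
open t5.85 pos [602.2  69.9  86.7] F [-0.8  0.4  0.4] w62.0
down t7.48 pos [581.6 204.  110.9] F [ 1.   0.2 -1. ] w62.0
grip t7.83 pos [581.9 204.6 111.9] F [-0.8 -0.6  4.3] w36.8
place t9.76 pos [502.7  80.9  86. ] F [-0.2 -0.2 -0.7] w36.9
end t10.53 pos [503.   80.9 150.9] F [-0.1  0.4 -0.8] w62.2
```

View pics/t2.png

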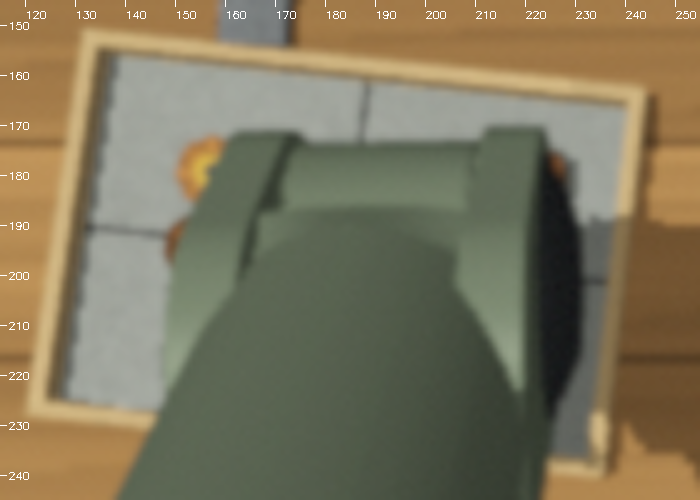

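View pics/s2.png

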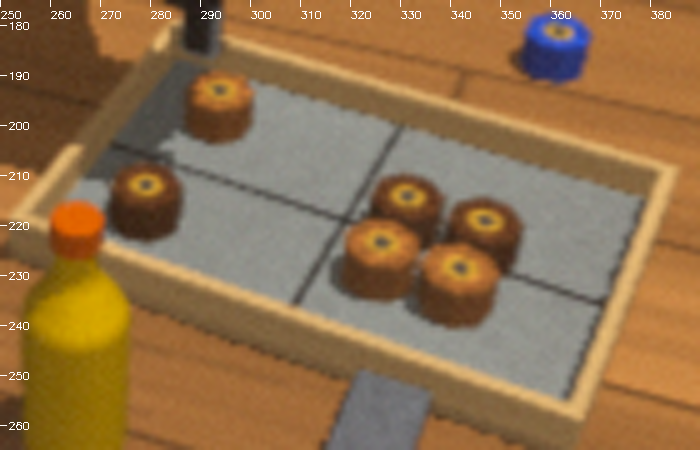

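Both upper feet stand on the tray floor, at scene px (277,212) and (292,193), and the four floor feet are now in clear view. Since I know where the tool released the two placed feet, I can use them to check the calibration.

```bash
cat > rings.py <<'E'
from mv import *
def rings(f,box,amin=6):
    x0,y0,x1,y1=box;hsv=cv2.cvtColor(f["pixels"],cv2.COLOR_RGB2HSV)
    m=((hsv[:,:,0]>18)&(hsv[:,:,0]<34)&(hsv[:,:,1]>90)&(hsv[:,:,2]>90)).astype(np.uint8)
    k=np.zeros_like(m);k[y0:y1,x0:x1]=1;m*=k
    m=cv2.morphologyEx(m,cv2.MORPH_CLOSE,np.ones((3,3),np.uint8))
    n,l,st_,c=cv2.connectedComponentsWithStats(m)
    return np.array([c[i] for i in range(1,n) if st_[i,4]>=amin]),[int(st_[i,4]) for i in range(1,n) if st_[i,4]>=amin]
E
python3 - <<'E'
from rings import *
f=load("scene2");c,a=rings(f,(270,185,360,240));print(c,a);W=onz(f,c,34);print(W[:,:2]);print(w2t(W))
print("top1 F3:",onz(load("top1"),[(153.8,194)],34))
E
```

```text
[[293.5 192.5]
 [278.7 211.5]
 [331.2 213.7]
 [346.4 218.6]
 [326.1 223.2]
 [341.4 228.2]
 [272.1 234.6]] [10, 18, 17, 21, 18, 21, 56]
[[503.5  79.6]
 [603.3  67.3]
 [558.3 205.7]
 [563.1 248.5]
 [602.  201.3]
 [606.5 243.5]
 [697.3  82. ]]
[[ -49.  -100.9]
 [  51.5 -102.4]
 [  -8.2   30.4]
 [  -8.1   73.4]
 [  35.7   30.8]
 [  35.7   73.1]
 [ 143.3  -77.5]]
top1 F3: [[565.1 252.7  34. ]]
```

```bash
cat > drag.py <<'E'
from mv import *
def drag(a,b,push=0.0,up=125):
    A=t2w(*a);B=t2w(*b)
    r.move_l([*A,up],rate=220);r.move_l([*A,112],rate=100)
    hit=r.move_l([*A,98],rate=25,contact_N=10);s=st("hit %s"%hit)
    if not hit: r.move_l([*A,up]);return False
    z=s["eef_pos"][2]-push
    r.move_l([*A,z],rate=20);st("pressed")
    m=(A+B)/2
    r.move_l([*m,z],rate=70);st("mid")
    r.move_l([*B,z],rate=70);st("end")
    r.move_l([*B,up],rate=180);return True
E
python3 - <<'E'
from drag import *
p=t2w(-50,-100)
r.gripper_to(0);st()
drag((38,73.5),(52,102),0.5)
f=r.grab_frame("scene");f["world_from_camera"][:2,3]+=[1.6,-3.2];np.savez("scene3.npz",**f);crop(f,250,150,390,265,5,"s3")
E
```

```text
t11.23 pos [502.7  80.6 150. ] F [ 0.6 -0.5 -0.2] w0.2
hit True t12.92 pos [609.4 243.5 106.7] F [-0.3 -0.5 10.9] w0.1
pressed t13.17 pos [609.4 243.6 106.7] F [ 0.3 -1.5  7.4] w-0.4
mid t13.54 pos [618.1 257.7 106.8] F [0.8 1.  5.9] w0.0
end t13.92 pos [626.6 271.2 106.8] F [1.3 2.3 6. ] w0.1
```

View pics/s3.png

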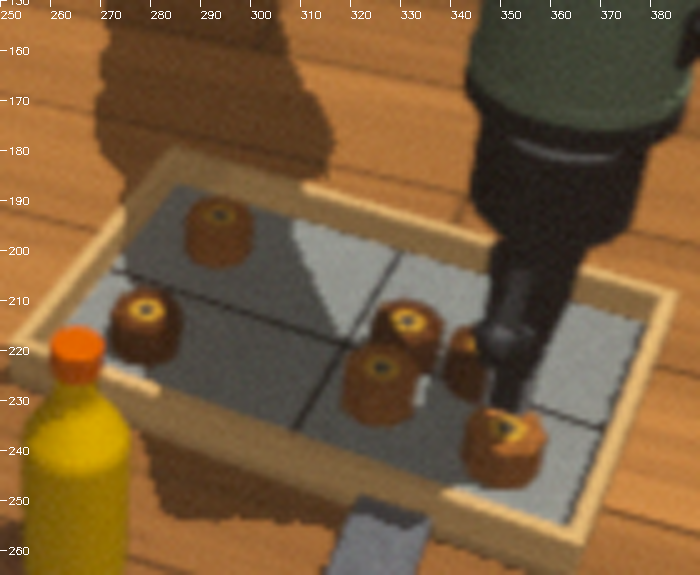

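The foot went along with the fingertip; it is now at scene px (349,236). I'll drag the other three the same way.

Run:
```python
from drag import *
drag((38,31),(52,0),1.3)
drag((-8.8,31.5),(-50,0),1.3)
drag((-8.8,75),(-50,102),1.3,125)
p=t2w(-50,102)
r.gripper_to(60)
# move toward the plate rib, out of the way
r.reach([407.2,-199.7,190],list(down(np.radians(90-17.7))));st("over plate")
t,s=shoot("4")
crop(t,115,145,255,245,5,"t4");crop(s,250,175,390,265,5,"s4");crop(t,285,190,385,280,7,"t4p")
```

```text
hit True t15.34 pos [604.9 201.6 106.7] F [-0.1 -0.9 10.3] w-0.1
pressed t15.59 pos [604.9 201.5 106.6] F [-4.3 -0.8 20.1] w-0.2
mid t15.98 pos [610.9 184.7 106.7] F [ 1.  -3.1 17.1] w0.3
end t16.38 pos [616.2 168.5 106.7] F [ 0.2 -3.6 17.5] w-0.1
hit True t17.73 pos [558.4 206.8 106.7] F [-1.2 -1.1 11. ] w-0.4
pressed t17.98 pos [558.4 206.8 106.6] F [-5.5 -2.3 24.7] w0.1
mid t18.50 pos [536.5 193.4 106.6] F [-2.6 -1.5 24.5] w0.2
end t19.02 pos [514.4 180.  106.6] F [-2.2 -2.2 24.4] w-0.2
hit True t20.46 pos [562.9 250.2 106.7] F [-1.3 -0.5 10.5] w-0.3
pressed t20.71 pos [563.  250.2 106.6] F [-5.4 -1.7 22.9] w-0.4
mid t21.21 pos [544.2 266.6 106.6] F [-1.7  2.5 19.9] w-0.3
end t21.71 pos [525.2 282.3 106.7] F [-2.1  1.7 19.4] w-0.0
over plate t24.38 pos [ 407.7 -199.2  189.9] F [-0.2  0.1  0.1] w60.2
```

View pics/t4.png

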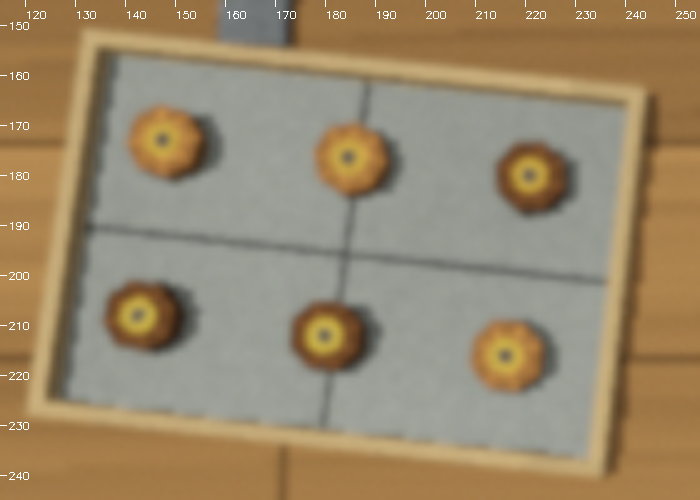

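View pics/s4.png

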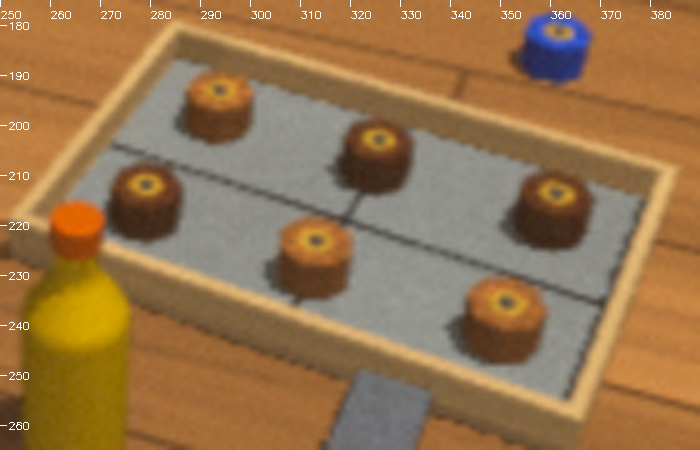

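Run:
```python
from rings import *
for n,b in(("scene4",(265,185,375,250)),("top4",(130,155,235,235))):
    f=load(n);c,a=rings(f,b);W=onz(f,c,34);print(n,a);print(np.c_[c,w2t(W)])
```

```text
scene4 [8, 16, 17, 17, 21, 231, 24]
[[ 293.6  192.8  -48.1 -100.1]
 [ 325.4  202.3  -48.9   -0.7]
 [ 278.8  211.5   51.2 -102. ]
 [ 360.9  213.2  -48.6  102.2]
 [ 312.6  222.6   50.3   -1.9]
 [ 269.7  238.9  160.2  -76.2]
 [ 351.   235.2   49.7  102.9]]
top4 [127, 285, 44, 48, 46, 51, 54, 51, 168]
[[ 131.6  168.7   56.7  149.1]
 [ 193.6  158.8  102.9  -18.3]
 [ 147.   172.5   50.8  105.1]
 [ 184.2  176.    52.2    1.2]
 [ 220.4  179.5   53.1  -99.3]
 [ 142.2  207.6  -47.2  104.3]
 [ 179.4  211.6  -46.9    1.4]
 [ 215.6  215.5  -46.7  -98.1]
 [ 162.4  230.7 -103.5   40.4]]
```

All six feet now stand on the tray floor in a 2×3 grid with about 100 mm pitch, and both views agree. Next comes the plate, starting with IK checks for the board poses.

```bash
cat > bd.py <<'E'
from mv import *
a=np.radians(-13.3);b=np.radians(35)
N=np.array([-np.sin(b)*np.cos(a),-np.sin(b)*np.sin(a),np.cos(b)]);UX=np.array([np.cos(b)*np.cos(a),np.cos(b)*np.sin(a),np.sin(b)]);UY=np.cross(N,UX)
STUD=np.array([655.8,-244.5,82.7])
def tcp(px,lift,hg=81,xg=-22,dy=0): # plate point px over the stud, plate back 'lift' above face
    return STUD+N*(hg+lift)+UX*(xg-px)+UY*dy
OR=rpy(-N,UY)
E
python3 - <<'E'
from bd import *
for k,o in(("+",rpy(-N,UY)),("-",rpy(-N,-UY))):
    for px,l in((14,60),(14,20),(14,0),(33,0)):
        j=r.solve_ik(list(tcp(px,l)),list(o));print(k,px,l,tcp(px,l),None if j is None else np.round(j,2))
for th in (72.3,72.3-180):
    j=r.solve_ik([407.2,-199.7,81],list(down(np.radians(th))));print(th,None if j is None else np.round(j,2))
print(np.round(r.get_state()["joint_positions"],2))
t=load("top4");s=load("scene4")
for nm,f,box in(("t",t,(305,240,335,268)),("s",s,(210,152,235,172))):
    C=cloud(f);k=np.zeros(C.shape[:2],bool);k[box[1]:box[3],box[0]:box[2]]=1
    b=C[k&(C[:,:,2]>33)&(C[:,:,2]<42)];print(nm,len(b),b.mean(0) if len(b) else 0)
E
```

```text
+ 14 60 [ 548.4 -219.1  177.6] [ 1.2  0.9 -1.3  2.1  1.9  0.8  0.1]
+ 14 20 [ 570.7 -224.4  144.8] [ 1.2  1.1 -1.3  2.1  1.9  0.9  0.2]
+ 14 0 [ 581.9 -227.   128.4] [ 1.1  1.1 -1.3  2.1  1.9  0.9  0.2]
+ 33 0 [ 566.7 -223.4  117.5] [ 1.2  1.1 -1.3  2.1  2.   0.9  0.1]
- 14 60 [ 548.4 -219.1  177.6] [ 0.6  0.6 -0.5  2.2  2.4  0.2  2.5]
- 14 20 [ 570.7 -224.4  144.8] [ 0.6  0.7 -0.5  2.1  2.4  0.3  2.5]
- 14 0 [ 581.9 -227.   128.4] [ 0.6  0.7 -0.5  2.1  2.4  0.3  2.5]
- 33 0 [ 566.7 -223.4  117.5] [ 0.6  0.7 -0.5  2.1  2.5  0.3  2.4]
72.3 [ 0.4  0.7 -0.1  2.2  0.2  0.3  1.4]
-107.7 [-0.2  0.9  0.8  2.2 -1.2  0.6 -0.4]
[ 0.5  0.4 -0.2  2.1  0.1  0.6  1.5]
t 7 [ 393.3 -193.5   37.8]
s 31 [ 407.8 -199.3   37. ]
```

View pics/t4p.png

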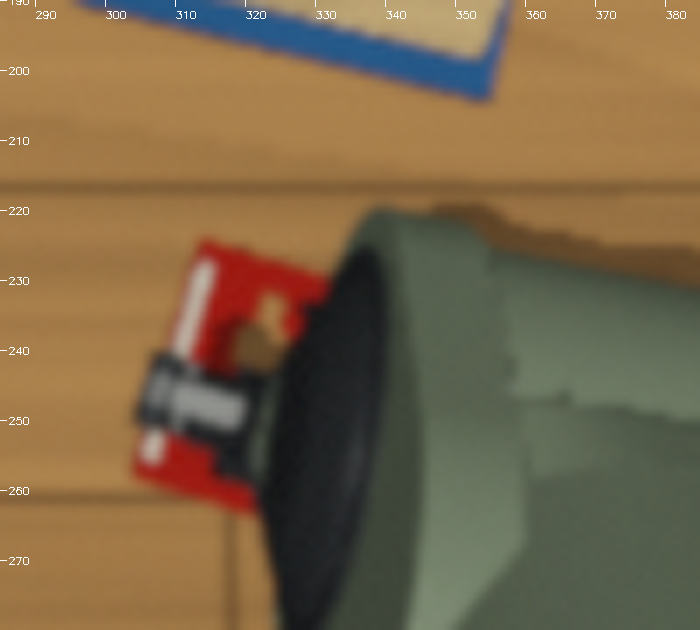

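Run:
```python
from bd import *
o=list(down(np.radians(72.3)));G=[407.7,-199.6]
r.move_l([*G,120],o,rate=150);r.move_l([*G,81],o,rate=60,contact_N=12);st("down")
r.gripper_to(5);st("grip")
r.move_l([*G,220],o,rate=180);st("up")
j=r.solve_ik(list(tcp(14,90)),list(OR));q=np.array(r.get_state()["joint_positions"]);print(np.round(q,2),np.round(j,2))
r.set_joints(list(q+(np.array(j)-q)*.5));st("half")
t,s=shoot("5")
crop(t,255,120,395,260,4,"t5");crop(s,120,70,260,210,4,"s5")
```

```text
down t25.90 pos [ 407.7 -199.6   81.1] F [0.2 0.2 0. ] w60.1
grip t26.38 pos [ 407.8 -199.7   81.3] F [-1.   0.8  7.9] w13.5
up t27.31 pos [ 407.3 -199.5  219.3] F [ 0.2 -0.1 -0.8] w13.0
[ 0.5  0.4 -0.2  2.1  0.1  0.7  1.5] [ 1.2  0.8 -1.3  2.2  1.8  0.7  0.1]
half t28.16 pos [ 418.4 -222.2  148.2] F [-0.1 -0.4 -1. ] w13.1
```

View pics/t5.png

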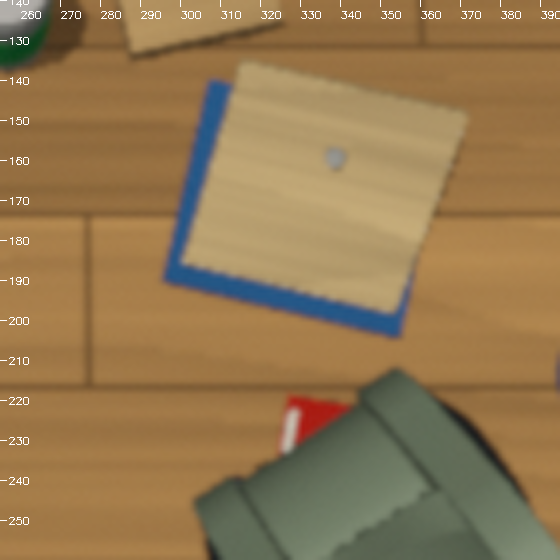

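View pics/s5.png

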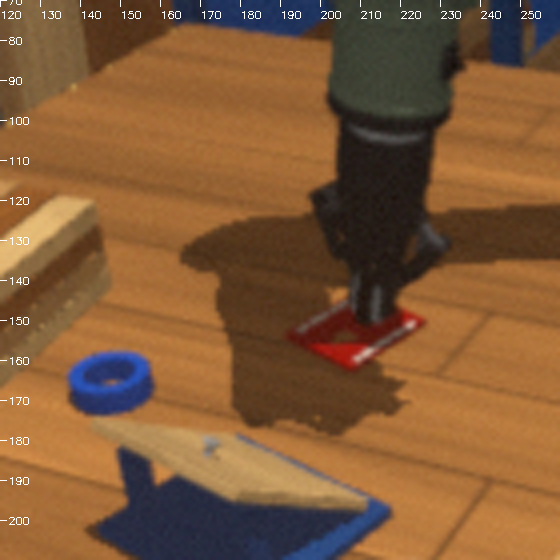

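The plate is in the grip, at scene px (205,155). The joint path dipped, so I'll lift before going on to the hover pose.

Run:
```python
from bd import *
s=r.get_state();p=s["eef_pos"]
r.move_l([p[0],p[1],p[2]+70],rate=180)
r.reach(list(tcp(14,80)),list(OR));st("hover80")
print(tcp(14,80), np.round(r.get_state()["joint_positions"],2))
r.move_l(list(tcp(14,30)),list(OR),rate=80);st("hover30");print(tcp(14,30))
t,s=shoot("6")
crop(t,285,120,385,220,6,"t6");crop(s,130,120,230,220,6,"s6")
```

```text
hover80 t29.95 pos [ 537.  -216.5  193.5] F [-0.6 -0.1 -1. ] w13.2
[ 537.2 -216.5  193.9] [ 0.9  0.6 -0.8  2.2  2.   0.4 -0.2]
hover30 t30.73 pos [ 565.  -223.   153.2] F [-0.6  0.4 -1.2] w13.0
[ 565.1 -223.1  153. ]
```

View pics/t6.png

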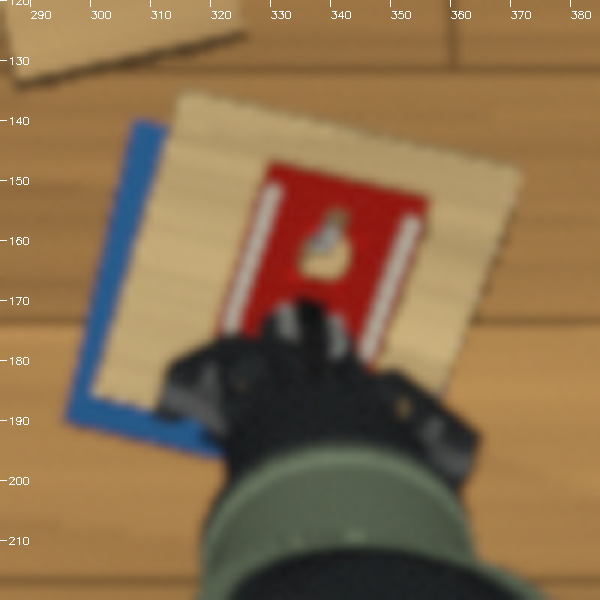

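View pics/s6.png

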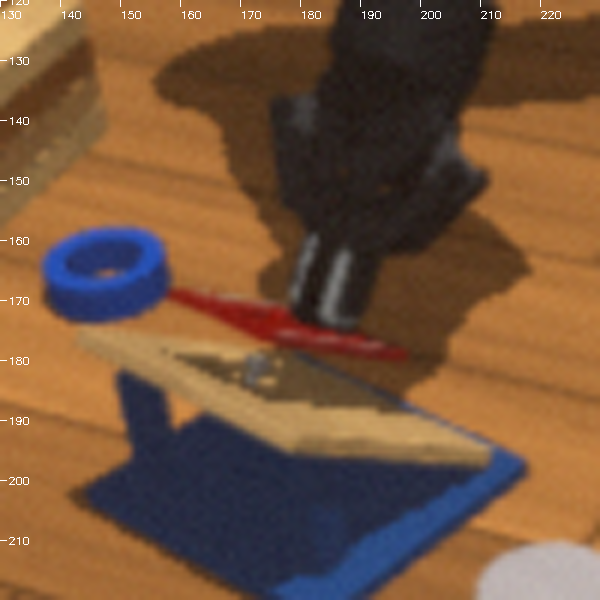

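```bash
cat > chk.py <<'E'
import sys
from bd import *
def run(tag,lift,px=14):
    f=load("top"+tag);C=cloud(f)
    hsv=cv2.cvtColor(f["pixels"],cv2.COLOR_RGB2HSV)
    red=(((hsv[:,:,0]<8)|(hsv[:,:,0]>172))&(hsv[:,:,1]>140)&(hsv[:,:,2]>60)).astype(np.uint8)
    k=np.zeros_like(red);k[135:185,315:365]=1;red*=k
    pts=np.argwhere(red)[:,::-1].astype(float)
    off=N@STUD+lift+5
    o,d=rays(f,pts);kk=(off-o@N)/(d@N);P=o+d*kk[:,None]
    X=(P-STUD)@UX;Y=(P-STUD)@UY
    print("plate front (board axes about stud): x max %.1f  y %.1f..%.1f"%(np.percentile(X,99.5),np.percentile(Y,.5),np.percentile(Y,99.5)),
      "expected x top %.1f, y -35..35"%(50-px))
    for x0 in(0,10,20,30):
        m=np.abs(X-x0)<2
        if m.sum()>3:print(" x~",x0,"y",Y[m].min(),Y[m].max(),"mid",(Y[m].min()+Y[m].max())/2)
    # stud head px expected
    print("proj: head pred",proj(f,STUD+N*13),"hole front pred",proj(f,STUD+N*(lift+5)+UX*0),"seat")
    # hole: non-red, inside plate
    hole=np.zeros_like(red);cv2.fillConvexPoly(hole,cv2.convexHull(pts.astype(np.int32)),1)
    return f,red,hole
if __name__=="__main__":
    f,red,hole=run("6",30)
    c=f["pixels"][148:180,322:360,::-1];c=cv2.resize(c,None,fx=16,fy=16,interpolation=cv2.INTER_CUBIC)
    cv2.imwrite("pics/z6.png",c)
E
python3 chk.py
```

```text
plate front (board axes about stud): x max 35.4  y -29.5..32.0 expected x top 36.0, y -35..35
 x~ 0 y -22.784515720757778 26.32532668808643 mid 1.7704054836643266
 x~ 10 y -21.89144742858616 24.53523898701821 mid 1.3218957792160246
 x~ 20 y -23.386935695405178 25.166723466926097 mid 0.8898938857604595
 x~ 30 y -31.231544010577046 32.96654775126324 mid 0.8675018703430979
proj: head pred [[338.7 159.5]] hole front pred [[339.3 162.7]] seat
```

View pics/z6.png

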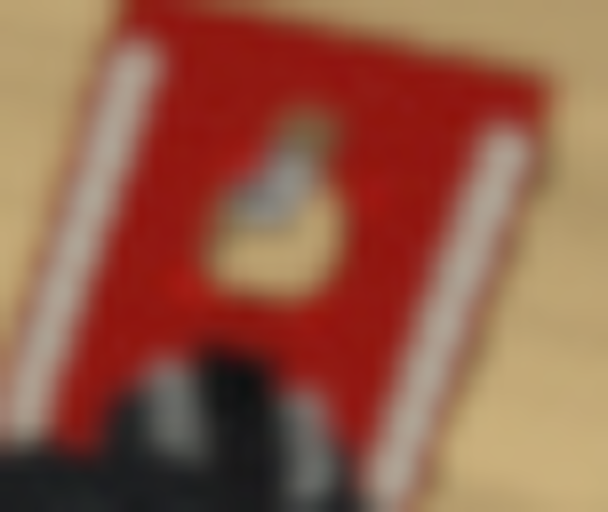

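Through the keyhole, the stud and the hole sit within about 1.5 mm of their predicted places. I'll apply a shift of dy −1.2 mm and 1 mm upslope, then lower the plate with contact sensing.

Run:
```python
from bd import *
px=13;dy=-1.2
r.move_l(list(tcp(px,16,dy=dy)),list(OR),rate=60)
hit=r.move_l(list(tcp(px,-5,dy=dy)),list(OR),rate=20,contact_N=6);s=st("hit %s"%hit)
d=np.array(s["eef_pos"])-STUD;print("lift",d@N-81,"x",d@UX+22,"y",d@UY)
t,s=shoot("7")
crop(t,315,135,371,190,10,"t7");crop(s,150,150,210,200,10,"s7")
```

```text
hit True t31.94 pos [ 581.7 -228.2  129.8] F [-1.5  0.2  4.3] w13.0
lift 1.1221315561653569 x -13.163940890508854 y -1.205841912715175
```

View pics/t7.png

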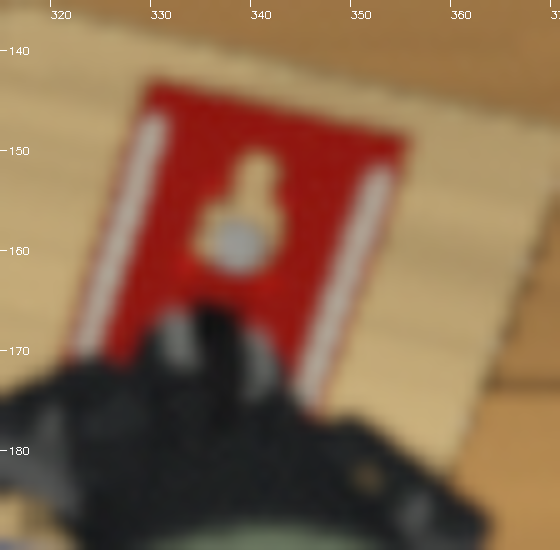

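View pics/s7.png

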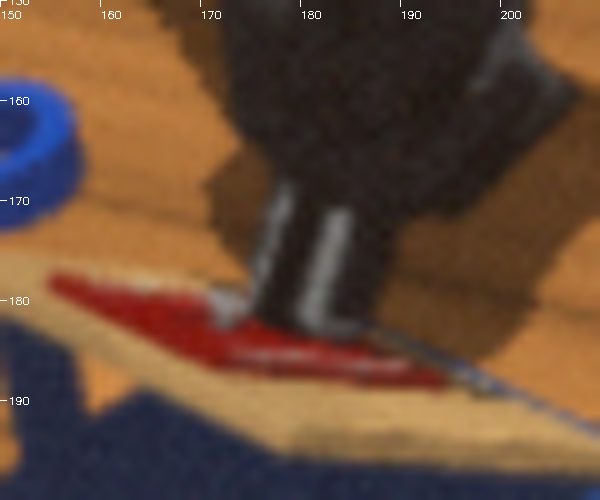

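The stud head shows through the large end at px (338.8,159.5), centred, and the plate is down on the face. Now I'll slide it home.

Run:
```python
from bd import *
dy=-1.2
def rep(tag):
    s=st(tag);d=np.array(s["eef_pos"])-STUD;print("   lift %.2f px %.2f y %.2f"%(d@N-81,-22-d@UX,d@UY), "Fx,Fn,Fy", np.array(s["wrist_force"])@np.c_[UX,N,UY])
rep("start")
hit=r.move_l(list(tcp(26,1.3,dy=dy)),list(OR),rate=30,contact_N=15);rep("mid %s"%hit)
hit=r.move_l(list(tcp(37,1.3,dy=dy)),list(OR),rate=25,contact_N=15);rep("end %s"%hit)
t,s=shoot("8")
crop(t,315,135,371,190,10,"t8");crop(s,150,150,210,200,10,"s8")
```

```text
start t32.04 pos [ 581.6 -228.2  129.8] F [-1.8  1.2  4.8] w13.3
   lift 1.11 px 13.18 y -1.21 Fx,Fn,Fy [1.1 5.1 0.7]
mid False t32.61 pos [ 571.  -225.8  122.3] F [-1.3  0.5 -0. ] w13.3
   lift 1.21 px 26.39 y -1.27 Fx,Fn,Fy [-1.2  0.8  0.1]
end True t32.98 pos [ 565.9 -224.5  118.6] F [1.9 0.3 4.6] w13.1
   lift 1.22 px 32.79 y -1.20 Fx,Fn,Fy [4.1 2.7 0.7]
```

View pics/t8.png

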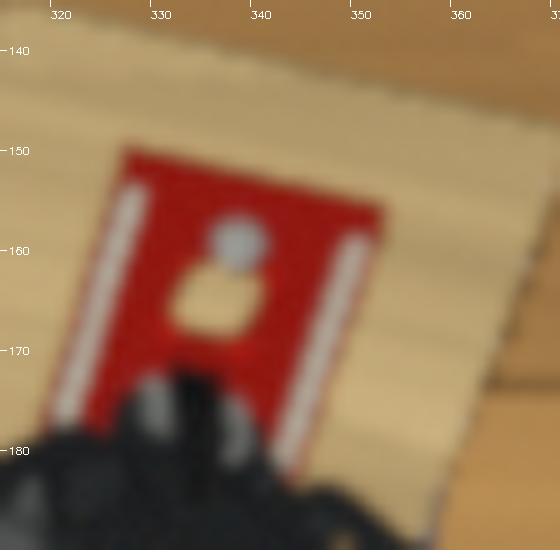

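View pics/s8.png

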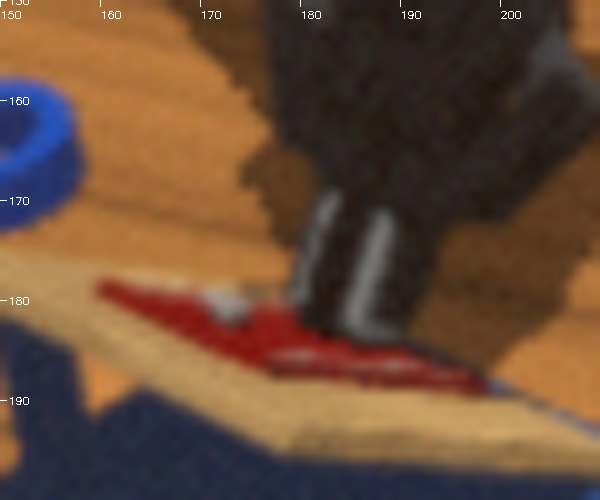

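The head covers the slot's narrow end at px (338.7,159.3), and the slide met its stop at px=32.8 against 33 expected. I'll give it a firmer nudge, then release and back off along the normal.

Run:
```python
from bd import *
dy=-1.2
def rep(tag):
    s=st(tag);d=np.array(s["eef_pos"])-STUD;print("   lift %.2f px %.2f y %.2f"%(d@N-81,-22-d@UX,d@UY), "Fx,Fn,Fy", np.array(s["wrist_force"])@np.c_[UX,N,UY])
hit=r.move_l(list(tcp(35,1.0,dy=dy)),list(OR),rate=15,contact_N=20);rep("nudge %s"%hit)
r.gripper_to(50);rep("open")
px=33
r.move_l(list(tcp(px,60,dy=dy)),list(OR),rate=120)
r.move_l(list(tcp(px,140,dy=dy)),list(OR),rate=200);rep("away")
r.sleep(.3)
t,s=shoot("9")
crop(t,315,135,371,190,10,"t9");crop(s,140,150,210,200,10,"s9")
```

```text
nudge False t33.34 pos [ 565.8 -224.4  118.5] F [ 7.6 -2.1  9.6] w12.9
   lift 1.20 px 33.06 y -1.16 Fx,Fn,Fy [12.   3.3 -0.3]
open t33.78 pos [ 564.1 -224.1  117. ] F [-0.4  0.6 -0.7] w50.1
   lift 0.95 px 35.29 y -1.19 Fx,Fn,Fy [-0.9 -0.3  0.5]
away t34.98 pos [ 488.7 -206.4  231.9] F [-0.3  0.4 -0.2] w49.9
   lift 139.54 px 32.84 y -1.32 Fx,Fn,Fy [-0.4  0.1  0.3]
```

View pics/t9.png

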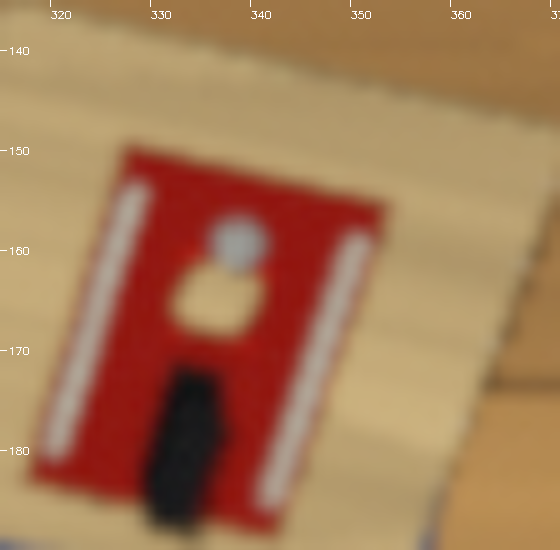

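View pics/s9.png

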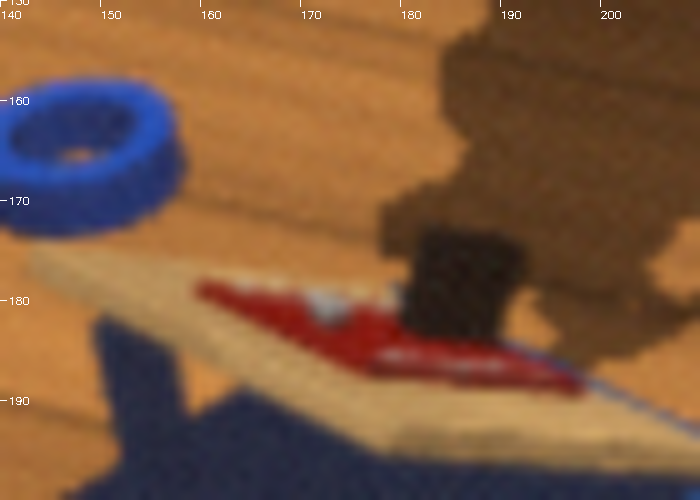

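The plate hangs flat with the stud at the narrow end. I'll take one last overview before handing in.

Run:
```python
from rings import *
from chk import run
t,s=shoot("10");st()
run("10",0,33)
run("8",0,33)
c,a=rings(t,(138,165,228,222));print(np.c_[c,w2t(onz(t,c,34))])
cv2.imwrite("pics/t10.png",cv2.resize(t["pixels"][:,:,::-1],None,fx=1.5,fy=1.5))
```

```text
t35.48 pos [ 488.4 -206.1  232. ] F [-0.5  0.5 -0.7] w50.3
plate front (board axes about stud): x max 16.5  y -30.5..31.6 expected x top 17.0, y -35..35
 x~ 0 y -23.245880356873933 23.060782173917723 mid -0.09254909147810508
 x~ 10 y -33.04298087414962 33.63400870445318 mid 0.2955139151517798
proj: head pred [[338.7 159.5]] hole front pred [[338.5 158.3]] seat
plate front (board axes about stud): x max 16.0  y -31.5..32.0 expected x top 17.0, y -35..35
 x~ 0 y -23.245880356873933 23.060782173917723 mid -0.09254909147810508
 x~ 10 y -33.04298087414962 33.63400870445318 mid 0.2955139151517798
proj: head pred [[338.7 159.5]] hole front pred [[338.5 158.3]] seat
[[147.1 172.4  50.9 105. ]
 [184.2 176.   52.2   1.2]
 [220.5 179.6  53.  -99.5]
 [142.2 207.6 -47.2 104.3]
 [179.4 211.6 -46.9   1.4]
 [215.5 215.5 -46.7 -97.9]]
```

View pics/t10.png

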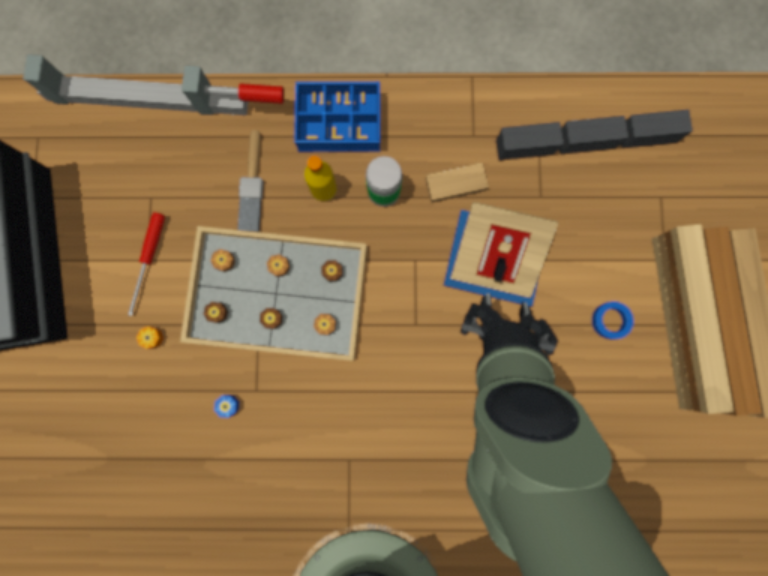

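The overview (×1.5) shows the six feet spread in the tray (215–332, 260–325), the plate on the stud at (503,254) and the bystanders where they were. Handing in now.

```bash
python3 -c "
from cell import r
r.close_job();print(r.get_state()['clock'])"
```

```text
the job is handed in; nothing more can be done
the job is handed in; nothing more can be done
```

The job is done and handed in at about 35.5 s on the robot clock, with no failed steps. No verdict was reported.

- **Feet:** I lifted the two upper feet off the heap and placed them, then dragged the four floor feet apart with a closed fingertip. All six stand on the tray floor in a 2×3 grid, at about x ±50 mm and y −100, 0 and +103 mm from the tray centre. The clear gap between any two is about 55 mm or more, and every quarter holds at least one foot.
- **Drag force:** the first drag ran at only about 6 N and the others at 17 to 25 N, against the 10 to 20 N suggested. All four feet followed the fingertip.
- **Plate:** I pressed the keyhole over the stud and slid the plate down until it met the stop. The stop came at 33.1 mm against 33 expected, and a firmer push with 12 N moved it no further. After release the plate hangs flat and still, with its top edge within 0.5 mm of the expected place.
- **Camera disagreement:** the two cameras differed by about 6 mm in y. I corrected both using the robot's base circle. On the placed feet they then agreed with the tool position to about 2–3 mm.
- **Other things on the bench:** the bystanders and the blue and orange look-alike feet appear unmoved in the last picture.

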